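# Find and release the latched dust-gate key

### The job

One of the four identical push-on, push-off keys on the dust-gate control box has been left latched down and is holding its gate open. Find it by feel: starting at the end where the conduit enters (the left end as seen from the robot), tap the four keys one after another along the row, so lightly that no key changes state. Only when all four have been tapped, press the one that is latched fully down and let it spring back up, so that all four keys stand up; leave the things around the box where they are.

Things in the scene. Friction and masses are not known exactly. Their poses are not given: they have to be found in the camera images.
- gate_box: Dust-gate control box screwed to the bench: grey metal, 100 (x) by 300 (y) by 67 mm high, with a row of four push keys along y, 62 mm apart. Origin: centre of its underside, on the bench. +y runs along the row to the end where the 16 mm grey conduit enters through a black gland; +x points away from the robot, z up. Turned up to 25 degrees either way.
- row_standing (a point): Point midway along the row, level with the tops of standing keys (87 mm above the bench). A standing key yields at once: it starts to move at 1.2 N and adds 0.6 N per mm. Pushed more than about 7.5 mm down and let go, it latches; pushed less than 6 mm it springs back and nothing changes. A touch of more than 0.5 N counts as a tap.
- row_latched (a point): Point midway along the row, level with the top of a latched key (81.4 mm above the bench). A latched key feels solid up to about 4.6 N, then adds 0.6 N per mm; a tap below 5 N changes nothing. Pushed on to its lowest point (76.5 mm; it bottoms at about 7.5 N, and 78 mm is enough) and let go, it unlatches and springs up to standing.
- key1: First key, next to the conduit end of the box: square grey cap, 34 by 34 mm, in a black collar 46 mm square and 5 mm above the lid; at x 0, y +93 mm of the box. Origin: centre of the cap's flat top; axes as the box. Slides straight down only. Top above the bench: 87 mm standing (released), about 81.4 mm latched, 76.5 mm at its lowest. All four look the same; exactly one is latched at the start.
- key2: Second key from the conduit end: square grey cap, 34 by 34 mm, in a black collar 46 mm square and 5 mm above the lid; at x 0, y +31 mm of the box. Origin: centre of the cap's flat top; axes as the box. Slides straight down only. Top above the bench: 87 mm standing (released), about 81.4 mm latched, 76.5 mm at its lowest. All four look the same; exactly one is latched at the start.
- key3: Third key from the conduit end: square grey cap, 34 by 34 mm, in a black collar 46 mm square and 5 mm above the lid; at x 0, y -31 mm of the box. Origin: centre of the cap's flat top; axes as the box. Slides straight down only. Top above the bench: 87 mm standing (released), about 81.4 mm latched, 76.5 mm at its lowest. All four look the same; exactly one is latched at the start.
- key4: Fourth key, farthest from the conduit: square grey cap, 34 by 34 mm, in a black collar 46 mm square and 5 mm above the lid; at x 0, y -93 mm of the box. Origin: centre of the cap's flat top; axes as the box. Slides straight down only. Top above the bench: 87 mm standing (released), about 81.4 mm latched, 76.5 mm at its lowest. All four look the same; exactly one is latched at the start.
- glue_bottle: Bystander: white plastic glue bottle, 64 mm across, 170 mm tall, standing beyond the other end of the box from the conduit. Origin: centre of its underside.
- sanding_block: Bystander: cork sanding block 64 by 110 by 32 mm, lying beyond the box. Origin: centre of its underside.
- tape_measure: Bystander: black and yellow tape measure 66 by 37 by 58 mm, standing between the box and the robot. Origin: centre of its underside.

How it is judged:
By the outcome, as a careful person would: the job done as asked, in the order asked, and still so for the second after the job is handed in, with the robot touching nothing.
It also fails if it takes over 43 s, if anything falls off the work surface, if the arm or the gripper's body presses on something with over 40 N, if the wrist force passes 120 N, or if a joint passes its speed limit or range.

### The arm

A 6-joint arm with a two-finger parallel gripper is mounted at the origin on the work surface. World frame = base frame: x ahead of the robot, y to its left, z up, the work surface at z = 0. Lengths are in m, angles in degrees, forces in N, time in s.
With the tool pointing down it reaches from about 0.4 to 0.825 m from the base axis. Payload 7 kg.
Tool frame: the origin (TCP) lies midway between the tips of the shut fingers; the grasp point (between the pads) lies 19 mm behind it; z points along the fingers, y is the line along which they close (so a half turn about z gives the same grasp; the last joint's range is limited). The gripper opens to 88 mm and grips with 3 to 60 N. Pads are 19 mm wide; open, the fingers measure 130 mm over their backs; the gripper's body (78 mm by 193 mm) begins 47 mm behind the grasp point.
Start: joints at [-56.832, 20.546, 0.682, 0, -70.136, -16.507], TCP at [0.194, -0.647, 0.227] pointing down, gripper open.
Joint ranges: [-176.03, 176.03], [-82.01, 121.73], [-58.28, 71.71], [-173.87, 95.51], [-174.79, -0.11], [-173.66, 173.66]. Speed limits (degrees/s): [136.94, 136.94, 172.46, 180, 180, 180].

### API

Orientations are given as [roll, pitch, yaw] about the fixed x, y, z axes, in that order (R = Rz(yaw) Ry(pitch) Rx(roll)).
In Python, from plant import r gives the robot as it stands. The module is installed in compiled form; this text tells all that it offers.
- The arm moves only by the tool play_rows, never from a script. Its argument "rows" is a list of rows, each an object with "slide": the shift along the tool's x, y, z as a fraction of full scale, a list of three; "delta_rot": the turn, a rotation vector about the tool's x, y, z as a fraction of full scale, a list of three; "fingers": the opening, from -1 (shut) to 1 (fully open). In form: [{"slide": [x, y, z], "delta_rot": [rx, ry, rz], "fingers": fingers}, ...]. A call has 1 to 8 rows; each row shifts and turns the commanded pose from where the row before left it, along the tool's axes as they then stand; what a row does not reach is not made up. Full scale, the value 1, is 0.15 m for a shift and 0.08 rad for a turn. A row lasts 1/8 s, in which the tool goes at most 62.5 mm and 10.7 degrees, less where a joint would pass 70% of its speed; a pose out of reach is approached as far as the arm can. A call with a number of a shift or a turn outside -1 to 1 is refused whole. A call with a gripper value outside its range is refused whole. The fingers move at their own pace and stop on an object; "squeeze" is the grip in N (left out, the last holds). Time passes only in rows, so rows that do not move let the fingers close. It gives the time, the measured TCP pose, the force, the opening and the grip force at its end, in the units of the state.
- r.get_state(): the state, without advancing time (a new reading comes with each control period).
- r.capture(name): name is "scene" or "top" or "wrist"; returns a dict with "image" (420x560x3 uint8, blue, green, red), "fx", "fy", "cx", "cy" (pixels), "R" (3x3) and "t" (3): a world point X has camera coordinates R X + t; the wrist camera has in their place "T_tool_cam" (4x4, takes a point from camera to tool coordinates, whose origin is the TCP and whose axes are the flange's). Camera axes: x right, y down, z forward; pixel columns grow to the right and rows downward; lengths in m; the calibration is good to about 2 mm. The wrist camera is an equidistant fisheye: a pixel r from the principal point sees the ray r / f radians off the axis. A picture is of the moment at which its call begins: read the wrist's pose just before it. There is no depth.
- r.close_job(): hands the job in; it is judged then, once.
The state is a dict: "time_s": time; "joints": joint angles; "qd": joint speeds; "joint_torque": joint torques, N m; "tcp_pos": TCP position; "eef_rot": TCP orientation; "contact_force": force on the tool from outside, world axes, zero at the start; "moment": the same for the moment, N m; "gripper_width": finger opening in m; "gripper_force": force on a finger pad.
Only numpy, scipy, OpenCV 4.12 (cv2) and the standard library are available. Lean on these libraries where they do the work, as an engineer would, in place of code of your own. Each camera call takes 0.05 s, during which the arm holds its last target. There are 200 camera calls.

## Working session

There is one attempt and no reset: what is moved stays moved. The work goes in short steps, Python scripts to look and compute and a tool call to move; the robot and the scene stay as the last step left them, time stands still between calls to the robot, and variables do not carry over. Pictures are saved under pics/ and viewed, at most 10 in all, crops included, and the job is handed in when it is done.

Besides the shell and the picture viewer there is one more tool, called after "Request:" in YAML: its name, and indented under it one key for each argument. play_rows: Moves the arm, as the interface text tells. Shift numbers are shares of 0.15 m and turn numbers shares of 0.08 rad, none past 1 either way. Its arguments: {"type":"object","properties":{"rows":{"type":"array"},"squeeze":{"type":"number"}},"required":["rows"]}

```bash
mkdir -p pics
python3 - <<'E'
from plant import r
import cv2,pickle
s=r.get_state();print(s)
d={}
for n in("scene","top"):
    c=r.capture(n);d[n]=c;cv2.imwrite(f"pics/{n}0.png",c["image"]);print(n,c["fx"],c["cx"],c["cy"],c["R"],c["t"])
pickle.dump(d,open("c0.pkl","wb"))
E
```

```text
{'time_s': 0.0, 'joints': array([-5.68326062e+01,  2.05904277e+01,  6.34212730e-01, -1.91645442e-02,
       -7.01354841e+01, -1.65080652e+01]), 'qd': array([ 0.02524606, -0.06225022, -0.03721192, -0.10296249,  0.0247252 ,
        0.01422862]), 'joint_torque': array([-8.73603381e-05, -5.82721031e+01,  2.93052417e+01,  6.99706078e+00,
        6.96653282e-03, -2.21646551e-04]), 'tcp_pos': array([ 0.19335473, -0.64621105,  0.22564039]), 'eef_rot': array([ 1.79906961e+02, -8.78533842e-03, -1.63347191e+02]), 'contact_force': array([0.16994318, 0.51461761, 0.7579602 ]), 'moment': array([ 0.00617193,  0.02221319, -0.01518561]), 'gripper_force': 0.0, 'gripper_width': 0.08796481984976665}
scene 538.3249719733994 298.1980036888785 207.23648616329052 [[ 0.27883419  0.9603105  -0.00743231]
 [ 0.80259814 -0.2372769  -0.54729872]
 [-0.52734022  0.14664044 -0.83690434]] [-0.13414273 -0.38847556  1.57599071]
top 488.99655640403597 279.48187564035936 208.30196549403317 [[ 0.01325279 -0.99991054  0.00181082]
 [-0.99858574 -0.01332843 -0.05146721]
 [ 0.05148674 -0.00112617 -0.99867304]] [-0.04039627  0.57301577  1.01717864]
```

View pics/top0.png

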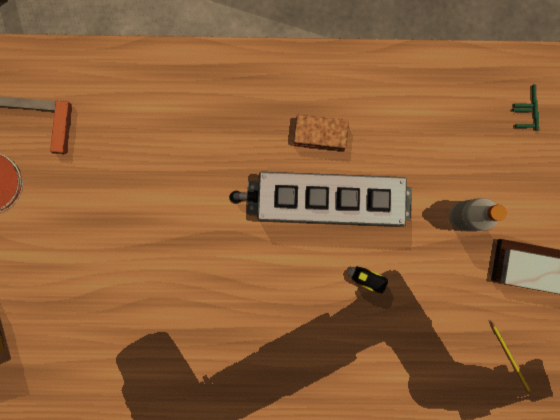

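View pics/scene0.png

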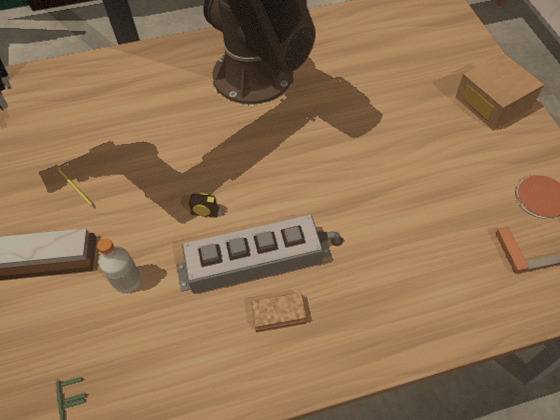

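The top view shows the conduit at the left end (col 240, row 196), and the keys at about (286,196), (317,197), (348,198) and (380,200). The bottle is near (480,213), the tape at (370,279) and the cork at (322,132). The scene view agrees, with keys at (293,236), (265,241), (237,247) and (209,254).

```bash
cat > h.py <<'E'
import numpy as np,cv2
def ray(c,u,v,z):
    K=np.array([(u-c["cx"])/c["fx"],(v-c["cy"])/c["fy"],1.]);R=np.array(c["R"]);o=-R.T@np.array(c["t"]);d=R.T@K
    return o+d*(z-o[2])/d[2]
E
python3 - <<'E'
from h import *;import pickle
d=pickle.load(open("c0.pkl","rb"))
seeds={"top":[(286,196),(317,197),(348,198),(380,200)],"scene":[(293,236),(265,241),(237,247),(209,254)]}
for n in d:
    c=d[n];g=cv2.cvtColor(c["image"],cv2.COLOR_BGR2GRAY)
    m=(g<110).astype(np.uint8)
    P=[]
    cs,_=cv2.findContours(m,cv2.RETR_EXTERNAL,cv2.CHAIN_APPROX_NONE)
    for s in seeds[n]:
        k=[q for q in cs if cv2.pointPolygonTest(q,s,True)>-3 and cv2.contourArea(q)<2000]
        if not k: print(n,s,"none");continue
        q=k[0];(u,v),wh,a=cv2.minAreaRect(q);p=ray(c,u,v,.074 if n=="top" else .077);P.append(p)
        print(n,s,(round(u,1),round(v,1)),np.round(wh,1),p.round(4))
    P=np.array(P)
    if len(P)==4:
        print("pitch",np.linalg.norm(np.diff(P,axis=0),axis=1).round(4)); e=P[0]-P[3];e2=3*(P[0]-P[3])+P[1]-P[2]
        print("mid",P.mean(0).round(4),"yaw",np.degrees(np.arctan2(-e2[0],e2[1])))
E
```

```text
scene (293, 236) none
scene (265, 241) none
scene (237, 247) none
scene (209, 254) none
top (286, 196) none
top (317, 197) none
top (348, 198) none
top (380, 200) none
```

Run:
```python
from h import *;import pickle
d=pickle.load(open("c0.pkl","rb"))
seeds={"top":[(286,196),(317,197),(348,198),(380,200)],"scene":[(293,236),(265,241),(237,247),(209,254)]}
for n in d:
    c=d[n];g=cv2.cvtColor(c["image"],cv2.COLOR_BGR2GRAY)
    s=seeds[n][0];print(g[s[1],s[0]-20:s[0]+20:2])
    for th in (60,80,100,120):
      P=[];m=(g>th).astype(np.uint8)
      cs,_=cv2.findContours(m,cv2.RETR_LIST,cv2.CHAIN_APPROX_NONE)
      for s in seeds[n]:
        k=[q for q in cs if cv2.pointPolygonTest(q,s,True)>-3 and 250<cv2.contourArea(q)<1200]
        if not k: continue
        q=max(k,key=cv2.contourArea);(u,v),wh,a=cv2.minAreaRect(q);p=ray(c,u,v,.074 if n=="top" else .077);P.append(p)
        print(n,th,s,(round(u,1),round(v,1)),np.round(wh,1),p.round(4))
      P=np.array(P)
      if len(P)==4:
        e2=3*(P[0]-P[3])+P[1]-P[2]
        print("pitch",np.linalg.norm(np.diff(P,axis=0),axis=1).round(4),"mid",P.mean(0).round(4),"yaw",np.degrees(np.arctan2(-e2[0],e2[1])))
```

```text
[ 48 120 164 163 153  45  75 109 116 118 119 117 117 119  88  63 161 159
 162 166]
scene 120 (293, 236) (292.9, 236.0) [20.9 23.5] [ 0.6019 -0.0467  0.077 ]
scene 120 (265, 241) (265.5, 242.0) [22.1 23.3] [ 0.5994 -0.1084  0.077 ]
scene 120 (237, 247) (237.8, 248.2) [22.1 23.8] [ 0.5973 -0.17    0.077 ]
scene 120 (209, 254) (209.9, 254.6) [22.1 24.7] [ 0.5958 -0.2314  0.077 ]
pitch [0.0617 0.0617 0.0614] mid [ 0.5986 -0.1391  0.077 ] yaw -1.8906015243123742
[158 159 157 160  71   8  66  93  95  96  95  96  96  98  73  22 151 159
 159 151]
top 60 (286, 196) (285.5, 196.0) [25. 24.] [ 0.5951 -0.0444  0.074 ]
top 60 (317, 197) (316.5, 197.0) [25. 24.] [ 0.594  -0.1061  0.074 ]
top 60 (348, 198) (347.5, 198.0) [25. 24.] [ 0.5928 -0.1679  0.074 ]
top 60 (380, 200) (378.5, 200.0) [25. 24.] [ 0.5896 -0.2297  0.074 ]
pitch [0.0618 0.0618 0.0619] mid [ 0.5929 -0.137   0.074 ] yaw -1.6403150810507134
top 80 (286, 196) (285.5, 196.5) [25. 25.] [ 0.5941 -0.0444  0.074 ]
top 80 (317, 197) (316.5, 197.5) [25. 25.] [ 0.593  -0.1061  0.074 ]
top 80 (348, 198) (347.5, 198.5) [25. 25.] [ 0.5918 -0.167
[... 189 characters left out ...]
196.5) [25. 25.] [ 0.5941 -0.0444  0.074 ]
top 100 (317, 197) (316.5, 197.5) [25. 25.] [ 0.593  -0.1061  0.074 ]
top 100 (348, 198) (347.0, 198.5) [26. 25.] [ 0.5918 -0.1669  0.074 ]
top 100 (380, 200) (378.1, 200.0) [26.7 25.1] [ 0.5897 -0.2289  0.074 ]
pitch [0.0618 0.0608 0.0621] mid [ 0.5922 -0.1366  0.074 ] yaw -1.3495887490195186
top 120 (286, 196) (286.0, 196.5) [26. 25.] [ 0.5942 -0.0454  0.074 ]
top 120 (317, 197) (316.5, 197.5) [25. 25.] [ 0.593  -0.1061  0.074 ]
top 120 (348, 198) (347.0, 198.5) [26. 25.] [ 0.5918 -0.1669  0.074 ]
top 120 (380, 200) (378.0, 200.0) [26. 26.] [ 0.5896 -0.2287  0.074 ]
pitch [0.0608 0.0608 0.0618] mid [ 0.5921 -0.1368  0.074 ] yaw -1.3870747432762478
```

Request:
play_rows:
  rows:
    - {"slide": [0, 0, 0], "delta_rot": [0, 0, 0.985], "fingers": -1}
    - {"slide": [0, 0, 0], "delta_rot": [0, 0, 0.985], "fingers": -1}
    - {"slide": [0, 0, 0], "delta_rot": [0, 0, 0.985], "fingers": -1}
    - {"slide": [0, 0, 0], "delta_rot": [0, 0, 0.985], "fingers": -1}
    - {"slide": [-0.1, 0.16, 0], "delta_rot": [0, 0, 0], "fingers": -1}
    - {"slide": [-0.2, 0.32, 0], "delta_rot": [0, 0, 0], "fingers": -1}
    - {"slide": [-0.2, 0.32, 0], "delta_rot": [0, 0, 0], "fingers": -1}
    - {"slide": [-0.2, 0.32, 0], "delta_rot": [0, 0, 0], "fingers": -1}

```text
time_s: 1.1
tcp_pos: [0.3031, -0.4796, 0.2261]
eef_rot: [180.0, -0.0, 178.6]
contact_force: [1.1, -0.7, 0.6]
gripper_width: 0.0133
gripper_force: 0.0
```

Request:
play_rows:
  rows:
    - {"slide": [-0.2, 0.32, 0], "delta_rot": [0, 0, 0], "fingers": -1}
    - {"slide": [-0.2, 0.32, 0], "delta_rot": [0, 0, 0], "fingers": -1}
    - {"slide": [-0.2, 0.32, 0], "delta_rot": [0, 0, 0], "fingers": -1}
    - {"slide": [-0.2, 0.32, 0], "delta_rot": [0, 0, 0], "fingers": -1}
    - {"slide": [-0.2, 0.32, 0], "delta_rot": [0, 0, 0], "fingers": -1}
    - {"slide": [-0.2, 0.32, 0], "delta_rot": [0, 0, 0], "fingers": -1}
    - {"slide": [0, 0, 0], "delta_rot": [0, 0, 0], "fingers": -1}
    - {"slide": [0, 0, 0], "delta_rot": [0, 0, 0], "fingers": -1}

```text
time_s: 2.1
tcp_pos: [0.4893, -0.1975, 0.2262]
eef_rot: [180.0, -0.1, 178.7]
contact_force: [-1.0, 0.7, 1.1]
gripper_width: 0.0003
gripper_force: 0.0
```

Request:
play_rows:
  rows:
    - {"slide": [-0.172, 0.26, 0], "delta_rot": [0, 0, 0], "fingers": -1}
    - {"slide": [-0.172, 0.26, 0], "delta_rot": [0, 0, 0], "fingers": -1}
    - {"slide": [-0.172, 0.26, 0], "delta_rot": [0, 0, 0], "fingers": -1}
    - {"slide": [-0.172, 0.26, 0.1], "delta_rot": [0, 0, 0], "fingers": -1}
    - {"slide": [0, 0, 0.3], "delta_rot": [0, 0, 0], "fingers": -1}
    - {"slide": [0, 0, 0.3], "delta_rot": [0, 0, 0], "fingers": -1}
    - {"slide": [0, 0, 0.13], "delta_rot": [0, 0, 0], "fingers": -1}
    - {"slide": [0, 0, 0], "delta_rot": [0, 0, 0], "fingers": -1}

```text
time_s: 3.1
tcp_pos: [0.595, -0.0459, 0.1004]
eef_rot: [-179.9, -0.2, 178.5]
contact_force: [0.8, -0.7, 0.7]
gripper_width: 0.0004
gripper_force: 0.0
```

Run:
```python
from plant import r
import cv2
for i in range(4):
    c=r.capture("top" if i==0 else "scene");s=r.get_state();print(s["time_s"],s["tcp_pos"].round(4),s["contact_force"].round(2))
    cv2.imwrite(f"pics/b{i}.png",c["image"])
a=cv2.imread("pics/b0.png")[150:260,210:430];b=cv2.imread("pics/b1.png")[170:300,170:350]
cv2.imwrite("pics/b.png",cv2.vconcat([cv2.resize(a,(600,300)),cv2.resize(b,(600,300))]))
```

```text
3.15 [ 0.5961 -0.0456  0.1019] [-0.46 -0.36  1.05]
3.2 [ 0.5969 -0.0453  0.1028] [-0.62 -0.53  0.49]
3.25 [ 0.5972 -0.045   0.1033] [0.35 1.43 0.61]
3.3 [ 0.5973 -0.0448  0.1035] [0.59 0.33 0.45]
```

View pics/b.png

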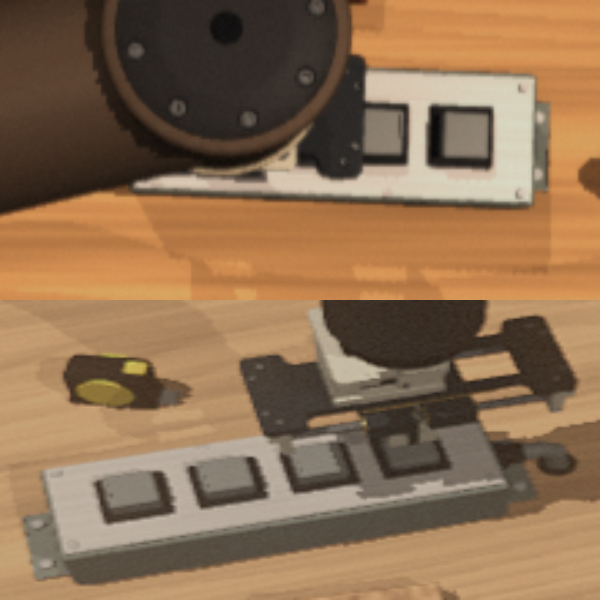

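The closed fingertips are over key1 (lower crop, about (410,440)), well centred.

Request:
play_rows:
  rows:
    - {"slide": [0, 0, 0.04], "delta_rot": [0, 0, 0], "fingers": -1}
    - {"slide": [0, 0, 0.035], "delta_rot": [0, 0, 0], "fingers": -1}
    - {"slide": [0, 0, 0.025], "delta_rot": [0, 0, 0], "fingers": -1}
    - {"slide": [0, 0, 0.015], "delta_rot": [0, 0, 0], "fingers": -1}
    - {"slide": [0, 0, 0.01], "delta_rot": [0, 0, 0], "fingers": -1}
    - {"slide": [0, 0, 0.005], "delta_rot": [0, 0, 0], "fingers": -1}
    - {"slide": [0, 0, 0], "delta_rot": [0, 0, 0], "fingers": -1}

```text
time_s: 4.18
tcp_pos: [0.5966, -0.0443, 0.0826]
eef_rot: [-180.0, 0.0, 178.6]
contact_force: [-1.2, -0.8, 0.2]
gripper_width: 0.0002
gripper_force: 0.0
```

```bash
cat > f.py <<'E'
from plant import r
import numpy as np
F=[];Z=[]
for i in range(8):
    r.capture("top");s=r.get_state();F.append(s["contact_force"]);Z.append(s["tcp_pos"])
print(s["time_s"],np.mean(Z,0).round(4),Z[-1].round(4),"F",np.mean(F,0).round(2),np.round([f[2] for f in F],1))
E
python3 f.py
```

```text
4.575 [ 0.5966 -0.0443  0.0827] [ 0.5965 -0.0443  0.0826] F [ 0.07  0.3  -0.12] [-0.2 -0.4 -0.3  0.2 -0.7 -0.1  0.8 -0.3]
```

Request:
play_rows:
  rows:
    - {"slide": [0, 0, 0.005], "delta_rot": [0, 0, 0], "fingers": -1}
    - {"slide": [0, 0, 0], "delta_rot": [0, 0, 0], "fingers": -1}

```text
time_s: 4.82
tcp_pos: [0.5966, -0.0443, 0.0818]
eef_rot: [-180.0, 0.0, 178.6]
contact_force: [1.1, -0.4, 0.6]
gripper_width: 0.0003
gripper_force: 0.0
```

```bash
python3 f.py
```

```text
5.225 [ 0.5965 -0.0443  0.0818] [ 0.5965 -0.0443  0.0818] F [-0.06  0.17  0.21] [-0.1  0.6 -0.2  0.7  0.1  0.1 -0.2  0.6]
```

Request:
play_rows:
  rows:
    - {"slide": [0, 0, 0.004], "delta_rot": [0, 0, 0], "fingers": -1}
    - {"slide": [0, 0, 0], "delta_rot": [0, 0, 0], "fingers": -1}

```text
time_s: 5.48
tcp_pos: [0.5966, -0.0443, 0.0814]
eef_rot: [-180.0, 0.0, 178.6]
contact_force: [-1.0, 0.2, 2.9]
gripper_width: 0.0001
gripper_force: 1.4
```

```bash
python3 f.py
```

```text
5.875 [ 0.5966 -0.0443  0.0814] [ 0.5966 -0.0443  0.0813] F [-1.4   0.35  3.22] [3.2 2.7 2.7 3.7 3.4 3.3 3.3 3.4]
```

Key1 is solid at 81.4 mm with 3.2 N, so it is latched. The other three still need tapping.

Request:
play_rows:
  rows:
    - {"slide": [0, 0, -0.05], "delta_rot": [0, 0, 0], "fingers": -1}
    - {"slide": [0, 0, -0.05], "delta_rot": [0, 0, 0], "fingers": -1}
    - {"slide": [0, -0.207, 0], "delta_rot": [0, 0, 0], "fingers": -1}
    - {"slide": [0, -0.206, 0], "delta_rot": [0, 0, 0], "fingers": -1}
    - {"slide": [0, 0, 0.03], "delta_rot": [0, 0, 0], "fingers": -1}
    - {"slide": [0, 0, 0.03], "delta_rot": [0, 0, 0], "fingers": -1}
    - {"slide": [0, 0, 0.019], "delta_rot": [0, 0, 0], "fingers": -1}
    - {"slide": [0, 0, 0], "delta_rot": [0, 0, 0], "fingers": -1}

```text
time_s: 6.88
tcp_pos: [0.5951, -0.106, 0.0845]
eef_rot: [-180.0, -0.0, 178.7]
contact_force: [-0.3, -1.7, 3.1]
gripper_width: 0.0008
gripper_force: 1.5
```

```bash
python3 f.py
```

```text
7.275 [ 0.5951 -0.106   0.0845] [ 0.5951 -0.106   0.0845] F [-0.68 -0.51  2.98] [2.9 2.2 2.2 3.2 3.6 3.5 3.5 2.7]
```

Key2 yields: 3 N at 84.5 mm, so it is standing. Next is key3.

Request:
play_rows:
  rows:
    - {"slide": [0, 0, -0.04], "delta_rot": [0, 0, 0], "fingers": -1}
    - {"slide": [0, 0, -0.04], "delta_rot": [0, 0, 0], "fingers": -1}
    - {"slide": [0, -0.207, 0], "delta_rot": [0, 0, 0], "fingers": -1}
    - {"slide": [0, -0.206, 0], "delta_rot": [0, 0, 0], "fingers": -1}
    - {"slide": [0, 0, 0.03], "delta_rot": [0, 0, 0], "fingers": -1}
    - {"slide": [0, 0, 0.03], "delta_rot": [0, 0, 0], "fingers": -1}
    - {"slide": [0, 0, 0.02], "delta_rot": [0, 0, 0], "fingers": -1}
    - {"slide": [0, 0, 0], "delta_rot": [0, 0, 0], "fingers": -1}

```text
time_s: 8.28
tcp_pos: [0.5934, -0.1678, 0.0844]
eef_rot: [-180.0, -0.0, 178.7]
contact_force: [-1.2, -2.3, 2.7]
gripper_width: 0.0004
gripper_force: 1.5
```

```bash
python3 f.py
```

```text
8.675 [ 0.5934 -0.1679  0.0845] [ 0.5934 -0.1679  0.0844] F [-1.67 -0.74  3.28] [3.2 2.8 2.2 3.9 2.4 4.1 4.4 3.2]
```

Request:
play_rows:
  rows:
    - {"slide": [0, 0, -0.04], "delta_rot": [0, 0, 0], "fingers": -1}
    - {"slide": [0, 0, -0.04], "delta_rot": [0, 0, 0], "fingers": -1}

```text
time_s: 8.93
tcp_pos: [0.5937, -0.1681, 0.0966]
eef_rot: [180.0, 0.0, 178.6]
contact_force: [0.2, 0.6, 0.4]
gripper_width: 0.0005
gripper_force: 0.0
```

Request:
play_rows:
  rows:
    - {"slide": [0, -0.207, 0], "delta_rot": [0, 0, 0], "fingers": -1}
    - {"slide": [0, -0.206, 0], "delta_rot": [0, 0, 0], "fingers": -1}
    - {"slide": [0, 0, 0.03], "delta_rot": [0, 0, 0], "fingers": -1}
    - {"slide": [0, 0, 0.03], "delta_rot": [0, 0, 0], "fingers": -1}
    - {"slide": [0, 0, 0.02], "delta_rot": [0, 0, 0], "fingers": -1}
    - {"slide": [0, 0, 0], "delta_rot": [0, 0, 0], "fingers": -1}

```text
time_s: 9.68
tcp_pos: [0.592, -0.2298, 0.0845]
eef_rot: [-180.0, -0.0, 178.7]
contact_force: [-1.9, -1.0, 3.2]
gripper_width: 0.0002
gripper_force: 1.5
```

```bash
python3 f.py
```

```text
10.075 [ 0.592  -0.2298  0.0845] [ 0.592  -0.2298  0.0844] F [-1.35 -0.62  3.07] [2.8 2.5 2.6 3.7 3.6 2.4 2.8 4. ]
```

Keys 3 and 4 are standing too. Back to key1 for the full press.

Request:
play_rows:
  rows:
    - {"slide": [0, 0, -0.06], "delta_rot": [0, 0, 0], "fingers": -1}
    - {"slide": [0, 0, -0.06], "delta_rot": [0, 0, 0], "fingers": -1}
    - {"slide": [0, 0.25, 0], "delta_rot": [0, 0, 0], "fingers": -1}
    - {"slide": [0, 0.25, 0], "delta_rot": [0, 0, 0], "fingers": -1}
    - {"slide": [0, 0.25, 0], "delta_rot": [0, 0, 0], "fingers": -1}
    - {"slide": [0, 0.25, 0], "delta_rot": [0, 0, 0], "fingers": -1}
    - {"slide": [0, 0.239, 0], "delta_rot": [0, 0, 0], "fingers": -1}
    - {"slide": [0, 0, 0], "delta_rot": [0, 0, 0], "fingers": -1}

```text
time_s: 11.08
tcp_pos: [0.597, -0.0421, 0.1031]
eef_rot: [180.0, 0.1, 178.8]
contact_force: [-0.1, 0.2, -0.6]
gripper_width: 0.0007
gripper_force: 0.0
```

Request:
play_rows:
  rows:
    - {"slide": [0, 0, 0.05], "delta_rot": [0, 0, 0], "fingers": -1}
    - {"slide": [0, 0, 0.05], "delta_rot": [0, 0, 0], "fingers": -1}
    - {"slide": [0, 0, 0.03], "delta_rot": [0, 0, 0], "fingers": -1}
    - {"slide": [0, 0, 0.02], "delta_rot": [0, 0, 0], "fingers": -1}
    - {"slide": [0, 0, 0.015], "delta_rot": [0, 0, 0], "fingers": -1}
    - {"slide": [0, 0, 0], "delta_rot": [0, 0, 0], "fingers": -1}
    - {"slide": [0, 0, 0], "delta_rot": [0, 0, 0], "fingers": -1}

```text
time_s: 11.95
tcp_pos: [0.5961, -0.0451, 0.0781]
eef_rot: [-180.0, -0.0, 178.6]
contact_force: [-4.1, -1.1, 6.4]
gripper_width: 0.0001
gripper_force: 3.3
```

Nearly there at 78.1 mm and 6.4 N, so I'll press on to the bottom, then release.

Request:
play_rows:
  rows:
    - {"slide": [0, 0, 0.007], "delta_rot": [0, 0, 0], "fingers": -1}
    - {"slide": [0, 0, 0.004], "delta_rot": [0, 0, 0], "fingers": -1}
    - {"slide": [0, 0, 0], "delta_rot": [0, 0, 0], "fingers": -1}
    - {"slide": [0, 0, 0], "delta_rot": [0, 0, 0], "fingers": -1}

```text
time_s: 12.45
tcp_pos: [0.5961, -0.0451, 0.0768]
eef_rot: [-180.0, -0.0, 178.6]
contact_force: [-4.1, -1.6, 8.6]
gripper_width: 0.0005
gripper_force: 4.6
```

```bash
python3 f.py
```

```text
12.85 [ 0.5961 -0.0451  0.0768] [ 0.5961 -0.0451  0.0768] F [-4.31 -1.24  9.11] [9.4 8.8 8.4 9.9 8.8 9.3 8.8 9.4]
```

Request:
play_rows:
  rows:
    - {"slide": [0, 0, -0.025], "delta_rot": [0, 0, 0], "fingers": -1}
    - {"slide": [0, 0, -0.026], "delta_rot": [0, 0, 0], "fingers": -1}
    - {"slide": [0, 0, 0], "delta_rot": [0, 0, 0], "fingers": -1}

```text
time_s: 13.22
tcp_pos: [0.5967, -0.0446, 0.084]
eef_rot: [-180.0, 0.0, 178.6]
contact_force: [-1.4, -1.2, 2.8]
gripper_width: 0.0007
gripper_force: 1.5
```

```bash
python3 f.py
```

```text
13.625 [ 0.5968 -0.0444  0.0836] [ 0.5967 -0.0443  0.0836] F [-0.46 -2.59  3.52] [4.7 2.7 4.  3.4 3.4 3.4 3.3 3.2]
```

Request:
play_rows:
  rows:
    - {"slide": [0, 0, -0.03], "delta_rot": [0, 0, 0], "fingers": -1}
    - {"slide": [0, 0, -0.1], "delta_rot": [0, 0, 0], "fingers": -1}
    - {"slide": [0, 0, -0.3], "delta_rot": [0, 0, 0], "fingers": -1}
    - {"slide": [0, 0, -0.3], "delta_rot": [0, 0, 0], "fingers": -1}
    - {"slide": [0.3, 0, -0.1], "delta_rot": [0, 0, 0], "fingers": -1}
    - {"slide": [0.3, 0, 0], "delta_rot": [0, 0, 0], "fingers": -1}
    - {"slide": [0, 0, 0], "delta_rot": [0, 0, 0], "fingers": -1}
    - {"slide": [0, 0, 0], "delta_rot": [0, 0, 0], "fingers": -1}

```text
time_s: 14.62
tcp_pos: [0.507, -0.0418, 0.2092]
eef_rot: [180.0, 0.1, 178.6]
contact_force: [0.7, -0.6, 0.4]
gripper_width: 0.0008
gripper_force: 0.0
```

Run:
```python
from plant import r
import cv2
c=r.capture("scene");s=r.get_state();print(s["time_s"],s["tcp_pos"],s["contact_force"])
a=cv2.imread("pics/scene0.png")[180:340,90:360];b=c["image"][180:340,90:360]
cv2.imwrite("pics/e.png",cv2.resize(cv2.vconcat([a,b]),None,fx=1.85,fy=1.85))
```

```text
14.675 [ 0.5072602  -0.0418254   0.20877564] [ 1.05898129 -0.97897704 -0.37516619]
```

View pics/e.png

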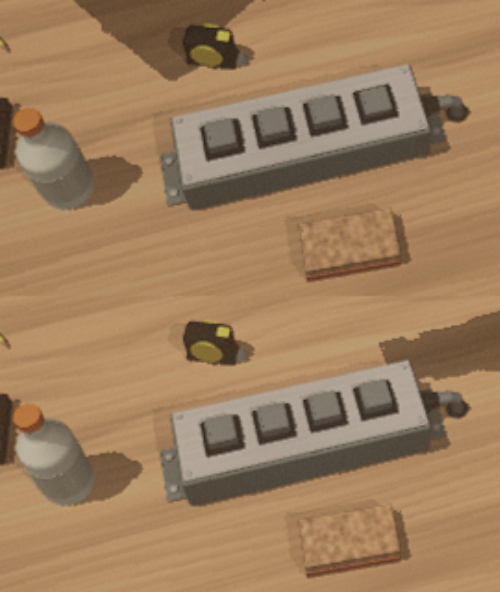

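Before and after, the bottle, cork and tape have not moved. On the way up, key1 (now at about (375,397) in the lower crop) pushed back with 3.4 N at 83.6 mm, so it has sprung up. All four keys stand and the arm is clear.

```bash
python3 -c "
from plant import r
print(r.close_job())"
```

```text
the job is handed in; nothing more can be done
None
```

Key1, next to the conduit, was the latched one: I tapped all four keys in order, then pressed key1 fully down and it sprang up, so all four now stand, the things around the box are unmoved, and the job was handed in at about 15 s.

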